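# Pull-test a newly fitted power supply with a spring gauge

### The job

The power supply with the blue handle has just been pushed into the switch and its latch needs a pull test. Take the orange spring gauge out of the black tote, hook it over the blue handle and pull straight out, level and in line with the supply, until the red mark on the gauge's rod stands at the mouth of the gauge, without overrunning it. Finish while still holding the gauge steady at that mark with the hook on the handle, and leave the other things in the tote and on the bench where they are.

Things in the scene. Friction and masses are not known exactly. Their poses are not given: they have to be found in the camera images.
- gauge: Spring pull gauge, orange case, loose on the tote floor, paper scale up. Origin: centre of its underside; x along it to the hook, z up. Case x -52..52 mm, 26 wide, 40 high, flat sides: grip there. Black rear cap to x -62, 30 wide; wire loop to x -76. Black nose x 52..64, 20 mm diameter, rod axis at z 28; its front face (x 64) is the mouth. 0.16 to 0.24 kg.
- gauge_rod (a joint): How far the gauge's steel rod (8 mm diameter) is drawn out of the mouth, in m: 0 at rest, stop at 0.060. The inner spring pulls it back in: 4 N at 0, 0.2 N more per mm. The red mark, a 6 mm wide band round the rod, is hidden inside at rest and its middle stands at the mouth at 0.040 (12 N).
- gauge_hook (a point): The hook: the rod's front end turns straight down into a plain round leg of 6 mm diameter. Point on the leg's axis; at rest at x 103, y 0, z 12.5 mm from the gauge's origin (moves out in x with the rod). The leg reaches from the rod's underside (z 24) down to z 1. Axes as the gauge's.
- supply: Power supply locked in either of the switch's two bays: aluminium faceplate 73.5 mm wide, 40 high, standing 4 mm proud of the switch's face, with blue U handle. Does not move. Origin: on the switch's face at the lower middle of the module, 6 mm above the bench; x points into the switch, y left, z up. Straight out means along -x.
- supply_handle (a point): Middle of the blue handle's cross bar: 7 mm diameter, along y, its two side arms at y -28 and +28 mm from here run back to the faceplate. 42 mm out from the switch's face, 30 mm above the bench; clear gap behind the bar to the faceplate 34 mm. Axes as the supply's.
- blank: Blank filler module with a black handle of the same shape, in the other bay, its middle 82 mm beside the supply's. Fixed; not the one to test.
- switch: The rack switch, fixed on the bench, 440 mm wide, 330 mm deep, top 50 mm above the bench, its module side to the robot. Origin: on the bench under the face, midway between the two bays; x points into the switch; the body reaches from y -85 to +355 mm.
- tote: Open black parts tote, fixed, outside 340 (x) by 300 (y) mm, walls 5 mm thick and 65 mm high, rim lip 6 mm wider; inner floor 5 mm above the bench. Origin: centre of its underside.
- table: The bench; its top is at z = 0.
- screwdriver: Yellow screwdriver, 200 mm long, lying along the tote's +y wall; bystander.
- spanner: Steel spanner, 180 mm long, lying along the tote's -y wall; bystander.
- bracket: Dark steel angle bracket, 150 by 28 by 28 mm, lying along the tote's -x wall; bystander.
- optic: Small aluminium plug-in module with blue end, 66 by 14 by 12 mm, lying along the tote's +x wall; bystander.
- phone: Phone, 150 by 74 by 9 mm, flat on the bench left of the robot's middle; bystander.
- jar: Jar with grey lid, 64 mm diameter, 70 mm high, on the bench left of the middle; bystander.
- converter: White box with four sockets, 100 by 75 by 26 mm, on the bench left of the middle; bystander.
Mind the look-alikes: they are no part of the job. Several things have the shape of the gauge; the one meant has the colours described above.

How it is judged:
On the way, in this order (a step that is already met when the one before it is completed fails the run):
1. the gauge is gripped and lifted clear of the tote's rim (contact force between the fingers and gauge above 3 N and height (world z) of gauge above 0.07 m), for 0.1 s.
2. the hook's leg is down behind the blue handle's bar, between the handle's arms, with the gauge still gripped (x of gauge_hook in the frame of supply_handle between 0.002 and 0.034 m and y of gauge_hook in the frame of supply_handle between -0.026 and 0.026 m and z of gauge_hook in the frame of supply_handle between -0.013 and 0.013 m and contact force between the fingers and gauge above 3 N), for 0.1 s.
At the end, for the whole second after the job is handed in: The fingers hold the gauge, its hook bears on the blue handle with over 7 N, the rod is drawn out 35 to 45 mm (mark at the mouth within 5 mm) and still, and the gauge points straight into the supply within 12 degrees, touching neither bench, switch, blank module nor tote (all of step 2 and value of joint gauge_rod between 0.035 and 0.045 m and velocity of joint gauge_rod between -0.02 and 0.02 m/s and contact force between gauge and supply above 7 N and angle between the x axis of gauge and the x axis of supply, either way round below 0.21 rad and linear speed of gauge below 0.03 m/s and height (world z) of gauge above 0.003 m and contact force between gauge and table below 0.3 N and contact force between gauge and switch below 0.3 N and contact force between gauge and tote below 0.3 N and contact force between gauge and blank below 0.3 N); the arm keeps its last pose, push and grip.
It fails at once if the rod is drawn out beyond 52 mm: the mark is overrun (value of joint gauge_rod above 0.052 m).
It fails at once if another thing in the tote is shifted more than 60 mm (distance of any of screwdriver, spanner, bracket, optic from where it was at the start of the episode above 0.06 m).
It fails at once if a thing on the bench is shifted more than 40 mm (distance of any of phone, jar, converter from where it was at the start of the episode above 0.04 m).
It also fails if it takes over 48 s, if anything falls off the work surface, if the arm or the gripper's body presses on something with over 40 N, if the wrist force passes 120 N, or if a joint passes its speed limit or range.

### The arm

A 6-joint arm with a two-finger parallel gripper is mounted at the origin on the work surface. World frame = base frame: x ahead of the robot, y to its left, z up, the work surface at z = 0. Lengths are in m, angles in rad, forces in N, time in s.
With the tool pointing down it reaches from about 0.375 to 0.9 m from the base axis. Payload 3.1 kg.
Tool frame: the origin (TCP) lies midway between the tips of the shut fingers; the grasp point (between the pads) lies robot.grip_depth behind it (robot.grip_depth is the distance from the TCP to the grasp point, in m); z points along the fingers, y is the line along which they close (so a half turn about z gives the same grasp; the last joint's range is limited). The gripper opens to 87 mm and grips with 3 to 60 N. Pads are 19 mm wide; open, the fingers measure 117 mm over their backs; the gripper's body (75 mm by 190 mm) begins 51 mm behind the grasp point.
Start: joints at [1.002, 0.527, 1.433, -0, 1.181, -0.178], TCP at [0.237, 0.578, 0.223] pointing down, gripper open.
Joint ranges: [-3.08, 3.08], [-0.75, 2.2], [0.22, 2.44], [-1.43, 4.57], [0, 2.65], [-2.85, 2.85]. Speed limits (rad/s): [2.79, 2.79, 3.14, 3.14, 3.14, 3.14].

### API

Orientations are given as a unit quaternion [x, y, z, w].
In Python, from rig import robot gives the robot as it stands.
- The arm moves only by the tool move_tool, called after "Request:" as a command line: name --pt "numbers of a row" for each row, then --argument value for the rest. Schema: {"type":"object","properties":{"steps":{"type":"array","items":{"type":"array","items":{"type":"number"},"minItems":4,"maxItems":4},"minItems":1,"maxItems":20},"aperture":{"type":"number"},"grip_n":{"type":"number"},"only":{"type":"string"},"quiet":{"type":"boolean"},"lines":{"type":"string"}},"required":["steps"],"additionalProperties":false}. steps is a list of rows, 1 to 20 of them, each of 4 numbers: dx, dy, dz in m, then a turn about the tool's z in rad; each row shifts and turns the commanded pose from where the row before left it, along the tool's axes as they then stand; what a row does not reach is not made up. A row lasts 1/12 s, in which the tool goes at most 0.0417 m and 0.125 rad, less where a joint would pass 70% of its speed; a pose out of reach is approached as far as the arm can. aperture is the finger opening in m, set as the call begins (left out keeps the last). The fingers move at their own pace and stop on an object; grip_n is the grip in N (left out, the last holds). Time passes only in rows, so rows that do not move let the fingers close. The tool returns the time, the measured TCP pose, the force, the opening and the grip force at its end. only (a regular expression) keeps the lines of the reply that match it, lines (a string "A,B") keeps lines A to B, and quiet returns only ok. Input that does not fit is refused with a message, and nothing moves.
- robot.get_obs(): the state, without advancing time (a new reading comes with each control period).
- robot.camera(name): name is "scene" or "top"; returns a dict with "img" (480x640x3 uint8, red, green, blue), "fx", "fy", "cx", "cy" (pixels), "k1" (the pictures are not rectified: a ray, as slopes to the right and down, at radius r is drawn at 1 + k1 r^2 times it, then the intrinsics apply), "xyz" and "attitude" of the camera in the world. Camera axes: x right, y down, z forward; pixel columns grow to the right and rows downward; lengths in m; the calibration is good to about 2 mm. A picture is of the moment at which its call begins. There is no depth.
- robot.hand_in(): hands the job in; it is judged then, once.
The state is a dict: "time": time; "q": joint angles; "joint_velocities": joint speeds; "joint_torque": joint torques, N m; "position": TCP position; "tool_rot": TCP orientation; "ft_force": force on the tool from outside, world axes, zero at the start; "moment": the same for the moment, N m; "grip_width": finger opening in m; "grip_force": force on a finger pad.
Only numpy, scipy, OpenCV 4.12 (cv2) and the standard library are available. Lean on these libraries where they do the work, as an engineer would, in place of code of your own. Each camera call takes 0.05 s, during which the arm holds its last target. There are 200 camera calls.

## Working session

There is one attempt and no reset: what is moved stays moved. The work goes in short steps, Python scripts to look and compute and a tool call to move; the robot and the scene stay as the last step left them, time stands still between calls to the robot, and variables do not carry over. Pictures are saved under pics/ and viewed, at most 10 in all, crops included, and the job is handed in when it is done.

```bash
ls; mkdir -p pics
```

Run:
```python
from rig import robot
import cv2
o=robot.get_obs(); print(o, robot.grip_depth)
for n in("scene","top"):
    c=robot.camera(n); cv2.imwrite(f"pics/{n}0.png",c["img"][:,:,::-1]); print({k:v for k,v in c.items() if k!="img"})
```

```text
pics
{'time': 0.0, 'q': array([ 1.00253946e+00,  5.28467815e-01,  1.43388268e+00, -1.31757912e-05,
        1.18139689e+00, -1.78500020e-01]), 'joint_velocities': array([ 0.00086927, -0.00071808,  0.00069033, -0.0002351 ,  0.00051757,
        0.00057835]), 'joint_torque': array([-3.15851885e-04, -4.40031874e+01, -1.76596195e+01,  6.34408020e-02,
        5.80602069e-02, -1.50418614e-04]), 'position': array([0.23705757, 0.57751567, 0.22157686]), 'tool_rot': array([ 1.93644689e-01,  9.81071136e-01, -1.00535956e-03, -3.87311793e-04]), 'ft_force': array([ 0.65630783, -0.15926608, -0.70274783]), 'moment': array([ 0.00103991,  0.04139989, -0.03389913]), 'grip_force': 0.0, 'grip_width': 0.08714503283843272} 0.0187
{'fx': 475.5992527547262, 'fy': 475.5992527547262, 'cx': 317.6424495670688, 'cy': 239.67861386672124, 'k1': 0.036088553582031994, 'xyz': array([1.10157289, 0.73778151, 1.00008181]), 'attitude': array([ 0.3061996 ,  0.87579241, -0.35256721, -0.12217129])}
{'fx': 467.71862053792046, 'fy': 467.71862053792046, 'cx': 318.6688835373265, 'cy': 245.5313596774354, 'k1': 0.0174508295769852, 'xyz': array([0.31191281, 0.00708756, 1.10875027]), 'attitude': array([ 0.70657242, -0.7012874 ,  0.07152596, -0.06193096])}
```

View pics/scene0.png

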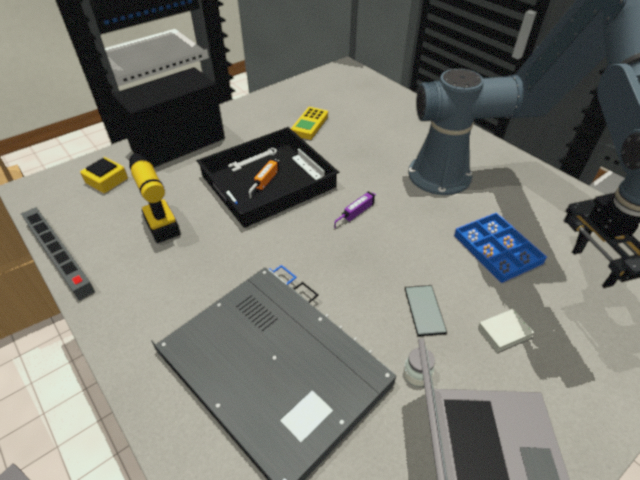

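View pics/top0.png

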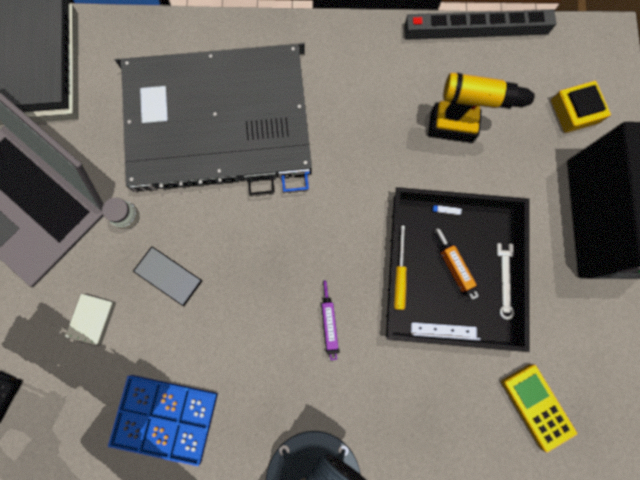

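The scene view shows the orange gauge at about (265,176) with its hook at (252,193), and the blue handle at (285,274). In the top view the gauge is at (459,268) with its hook at (439,235), and the blue handle is at (295,182).

Candidates (top view):
- **Gauge:** orange gauge (459,268), purple look-alike on the bench (331,325), yellow screwdriver (401,288), yellow drill (475,90).
- **Handle:** blue (295,182), black blank (261,186).

I choose the orange gauge in the tote and the blue handle. Next I'll check both in one close crop.

Create h.py:
```python
import numpy as np, cv2
from scipy.spatial.transform import Rotation as R
def rays(c,uv):
    K=np.array([[c["fx"],0,c["cx"]],[0,c["fy"],c["cy"]],[0,0,1]])
    p=cv2.undistortPoints(np.array(uv,float).reshape(-1,1,2),K,np.array([c["k1"],0,0,0,0.])).reshape(-1,2)
    return R.from_quat(c["attitude"]).apply(np.c_[p,np.ones(len(p))])
def onplane(c,uv,z):
    d=rays(c,uv); return c["xyz"]+d*((z-c["xyz"][2])/d[:,2])[:,None]
def tri(c1,u1,c2,u2):
    a=rays(c1,[u1])[0];b=rays(c2,[u2])[0]
    A=np.c_[a,-b]; t=np.linalg.lstsq(A,c2["xyz"]-c1["xyz"],rcond=None)[0]
    p=c1["xyz"]+a*t[0];q=c2["xyz"]+b*t[1]; return (p+q)/2,np.linalg.norm(p-q)
def blob(c,lo,hi,roi):
    x0,y0,x1,y1=roi; hsv=cv2.cvtColor(c["img"],cv2.COLOR_RGB2HSV)
    m=np.zeros(hsv.shape[:2],np.uint8); m[y0:y1,x0:x1]=cv2.inRange(hsv,lo,hi)[y0:y1,x0:x1]; return m
```

Run:
```python
from rig import robot
from h import *
S=robot.camera("scene");T=robot.camera("top")
def cr(c,x,y,w,h,W,H): return cv2.resize(c["img"][y:y+h,x:x+w,::-1],(W,H),interpolation=cv2.INTER_CUBIC)
a=np.hstack([cr(T,425,220,66,50*3//2,400,300*3//2)[:300*3//2],cr(S,235,150,66,75,400,450)])
b=np.hstack([cr(T,240,165,80,30,400,150),cr(S,260,255,80,30,400,150)])
cv2.imwrite("pics/crop1.png",np.vstack([a,b]))
O=((5,120,80),(16,255,255))
for n,c,roi in(("T",T,(425,220,491,310)),("S",S,(235,145,300,205))):
    m=blob(c,*O,roi); ct=max(cv2.findContours(m,0,2)[0],key=cv2.contourArea); print(n,cv2.minAreaRect(ct),cv2.contourArea(ct))
for n,c,roi in(("T",T,(270,160,320,200)),("S",S,(265,258,300,290))):
    m=blob(c,(100,120,60),(130,255,255),roi); ys,xs=np.nonzero(m); ct=max(cv2.findContours(m,0,2)[0],key=cv2.contourArea);print(n,len(xs),cv2.minAreaRect(ct),cv2.approxPolyDP(ct,1.5,True).reshape(-1,2).tolist())
```

```text
T ((458.9840393066406, 268.05413818359375), (47.64578628540039, 16.20116424560547), 61.38954162597656) 239.0
S ((265.5941467285156, 173.72354125976562), (14.642806053161621, 32.86496353149414), 40.601295471191406) 356.0
T 152 ((295.731689453125, 181.58538818359375), (17.00645637512207, 28.4913387298584), 83.6598129272461) [[309, 172], [304, 174], [306, 186], [302, 188], [286, 189], [284, 187], [284, 175], [282, 175], [283, 190], [306, 189], [307, 174]]
S 54 ((284.5, 273.5000305175781), (20.1788330078125, 10.569865226745605), 42.709388732910156) [[274, 270], [281, 266], [289, 272], [293, 278], [287, 283], [295, 277], [282, 266]]
```

View pics/crop1.png

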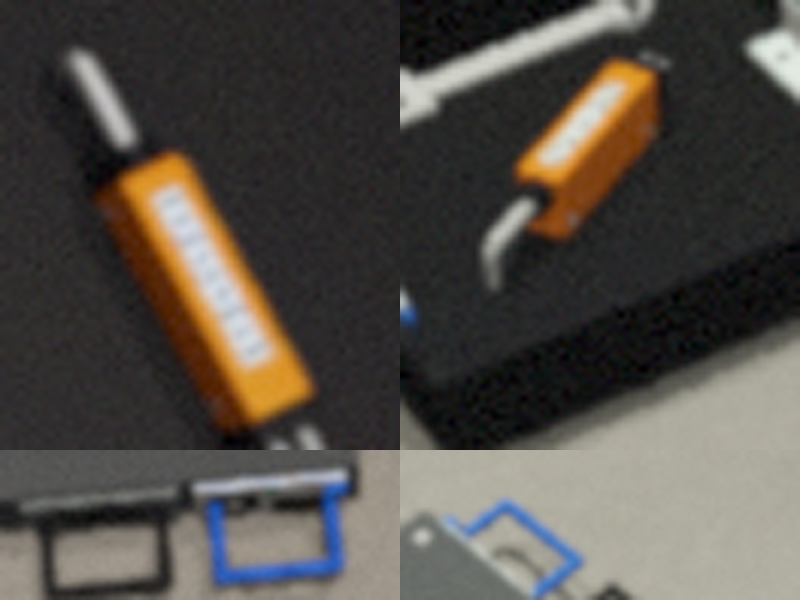

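The crop confirms the orange gauge with its paper scale up and its hook pointing up and left in the top view. The blue handle is beside the black one, with its bar from about (284,190) to (308,189) in the top view.

Run:
```python
from rig import robot
from h import *
S=robot.camera("scene");T=robot.camera("top")
np.set_printoptions(precision=4,suppress=True)
def paper(c,roi):
    o=blob(c,(5,120,80),(16,255,255),roi); h=np.zeros_like(o)
    ct=max(cv2.findContours(o,0,2)[0],key=cv2.contourArea); cv2.fillConvexPoly(h,cv2.convexHull(ct),255)
    m=blob(c,(0,0,120),(179,110,255),roi)&h; ct=max(cv2.findContours(m,0,2)[0],key=cv2.contourArea); ys,xs=np.nonzero(m)
    return np.array([xs.mean(),ys.mean()]),cv2.minAreaRect(ct),cv2.fitLine(np.c_[xs,ys].astype(np.float32),2,0,.01,.01).ravel()
pT=paper(T,(425,220,491,310));pS=paper(S,(235,145,300,205)); print(pT,pS)
p,e=tri(T,pT[0],S,pS[0]); print("paper",p,e)
# axis from paper line on that plane
l=pT[2]; ends=onplane(T,[l[2:]-l[:2]*12,l[2:]+l[:2]*12],p[2]); d=ends[0]-ends[1]; print("yaw paper",np.arctan2(d[1],d[0]))
cor=np.array([(120,182),(185,152),(315,388),(248,428)])/[400/66,6.]+[425,220]-.42
C=onplane(T,cor,p[2]); print("top face",C,"ctr",C.mean(0)); d=C[0]+C[1]-C[2]-C[3]; print("yaw corners",np.arctan2(d[1],d[0]),np.linalg.norm(C[1]-C[2]),np.linalg.norm(C[0]-C[1]))
# front/rear edge triangulate: top corners S
cS=np.array([(519,170),(563,188),(660,98),(610,62)])-[400,0]; cS=cS/[400/66,6.]+[235,150]-.42
for i,j in((0,0),(1,1),(2,2),(3,3)): print("corner",tri(T,cor[i],S,cS[j]))
bT=[(308,188.6),(283.6,190.0)];bS=[(281.1,265.6),(295.2,277)]
P=[tri(T,bT[i],S,bS[i]) for i in(0,1)]; print("bar",P)
B=onplane(T,bT,.03); print("plane",B,B.mean(0),onplane(S,bS,.03)); d=B[1]-B[0]; print("supply yaw",np.arctan2(-d[0],d[1]))
# switch face: top front edge corners (T) at z=.05
F=onplane(T,[(130,187.5),(311,174)],.05); print("face",F)
```

```text
(array([459.57  , 265.5556]), ((459.66558837890625, 265.63690185546875), (33.200416564941406, 6.304886341094971), 61.38954162597656), array([  0.4826,   0.8758, 459.57  , 265.5555], dtype=float32)) (array([263.9103, 171.2436]), ((264.6065673828125, 170.17213439941406), (4.225216865539551, 17.669090270996094), 39.80556869506836), array([  0.6202,  -0.7845, 263.9102, 171.2436], dtype=float32))
paper [ 0.473  -0.3343  0.0387] 0.0017850448089958646
yaw paper 0.4616106462030271
top face [[ 0.5089 -0.3     0.0387]
 [ 0.521  -0.3257  0.0387]
 [ 0.4293 -0.3705  0.0387]
 [ 0.4137 -0.3442  0.0387]] ctr [ 0.4682 -0.3351  0.0387]
yaw corners 0.44465392600399867 0.10209460294521766 0.028334872448047367
corner (array([ 0.5159, -0.3064,  0.0462]), np.float64(0.022626809870645106))
corner (array([ 0.5118, -0.3156,  0.0366]), np.float64(0.027119850715468075))
corner (array([ 0.4199, -0.3624,  0.0252]), np.float64(0.031802973711578475))
corner (array([ 0.4232, -0.3528,  0.0454]), np.float64(0.028285905908483844))
bar [(array([0.6586, 0.0196, 0.0262]), np.float64(2.965709791431186e-07)), (array([0.6538, 0.0777, 0.0295]), np.float64(0.0009425778259564591))]
plane [[0.6574 0.0195 0.03  ]
 [0.6533 0.078  0.03  ]] [0.6553 0.0488 0.03  ] [[0.6604 0.0224 0.03  ]
 [0.6543 0.0777 0.03  ]]
supply yaw 0.07065179771282015
face [[0.6488 0.4356 0.05  ]
 [0.6872 0.0125 0.05  ]]
```

Run:
```python
from rig import robot
from h import *
S=robot.camera("scene");T=robot.camera("top")
np.set_printoptions(precision=4,suppress=True)
cor=np.array([(120,182),(185,152),(315,388),(248,428)])/[400/66,6.]+[425,220]-.42
cS=(np.array([(519,170),(563,188),(660,98),(610,62)])-[400,0])/[400/66,6.]+[235,150]-.42
Q=np.array([tri(T,cor[i],S,cS[j])[0] for i,j in((0,1),(1,0),(2,3),(3,2))]);print(Q,Q.mean(0)); 
for z in(.040,.045):
  print(z,"T",onplane(T,cor,z).mean(0),"S",onplane(S,cS,z).mean(0))
d=Q[0]+Q[1]-Q[2]-Q[3];print(np.arctan2(d[1],d[0]),np.linalg.norm(d)/2)
# rod in T: grey leg front end
print("rod tip T",onplane(T,[(425+78/6.06-.42,220+50/6-.42)],.033))
# blue handle mask by PCA / bar sharper: subpixel bar row per column
g=T["img"].astype(float); s=g[:,:,2]-g[:,:,0]
for x in range(284,308,3):
    col=np.clip(s[180:197,x]-25,0,None); print(x,(col*np.arange(180,197)).sum()/max(col.sum(),1e-9),end=" | ")
for y in range(178,187,2):
    for a,b in((279,291),(299,313)):
        r=np.clip(s[y,a:b]-25,0,None); print(y,(r*np.arange(a,b)).sum()/max(r.sum(),1e-9),end=" ; ")
```

```text
[[ 0.5081 -0.2991  0.0395]
 [ 0.5194 -0.3237  0.042 ]
 [ 0.4288 -0.3689  0.0435]
 [ 0.4139 -0.3474  0.0252]] [ 0.4676 -0.3348  0.0376]
0.04 T [ 0.468  -0.3347  0.04  ] S [ 0.4689 -0.3312  0.04  ]
0.045 T [ 0.4673 -0.3331  0.045 ] S [ 0.4722 -0.3256  0.045 ]
0.46847199554374774 0.10376180429042373
rod tip T [[ 0.5627 -0.2876  0.033 ]]
284 186.0448979591837 | 287 189.67469879518072 | 290 189.3968253968254 | 293 189.0703125 | 296 188.91739130434783 | 299 188.51807228915663 | 302 188.1828793774319 | 305 185.16181818181818 | 178 282.65034965034965 ; 178 305.87450980392157 ; 180 282.82730923694777 ; 180 306.056 ; 182 283.0230769230769 ; 182 306.308 ; 184 283.1611374407583 ; 184 306.55737704918033 ; 186 283.3828828828829 ; 186 306.55102040816325 ;
```

Request:
move_tool --pt "-0.027 -0.0258 0 0" --pt "-0.027 -0.0258 0 0" --pt "-0.027 -0.0258 0 0" --pt "-0.027 -0.0258 0 0" --pt "-0.027 -0.0258 0 0" --pt "-0.027 -0.0258 0 0" --pt "-0.027 -0.0258 0 0" --pt "-0.027 -0.0258 0 0" --pt "-0.027 -0.0258 0 0" --pt "-0.027 -0.0258 0 0" --pt "-0.027 -0.0258 0 0" --pt "-0.027 -0.0258 0 0" --pt "-0.027 -0.0258 0 0" --pt "-0.027 -0.0258 0 0" --aperture 0.087

```text
time: 1.57
position: [0.4504, 0.0986, 0.2229]
tool_rot: [0.194, 0.981, 0.0, 0.0]
ft_force: [0.6, 0.5, -0.0]
grip_width: 0.0869
grip_force: 0.0
```

Request:
move_tool --pt "-0.015 -0.033 0 0" --pt "-0.015 -0.033 0 0" --pt "-0.015 -0.033 0 0" --pt "-0.015 -0.033 0 0" --pt "-0.015 -0.033 0 0" --pt "-0.015 -0.033 0 0" --pt "-0.015 -0.033 0 0" --pt "-0.015 -0.033 0 0" --pt "-0.015 -0.033 0 0" --pt "-0.015 -0.033 0 0" --pt "-0.015 -0.033 0 0" --pt "-0.015 -0.033 0 0"

```text
time: 2.57
position: [0.4656, -0.3362, 0.2227]
tool_rot: [0.194, 0.981, -0.0, 0.0]
ft_force: [1.0, 0.1, -0.1]
grip_width: 0.0871
grip_force: 0.0
```

Request:
move_tool --pt "0 0 0 0.12" --pt "0 0 0 0.12" --pt "0 0 0 0.12" --pt "0 0 0 0.12" --pt "0 0 0 0.12" --pt "0 0 0 0.12" --pt "0 0 0 0.12" --pt "0 0 0 0.12" --pt "0 0 0 0.12" --pt "0 0 0 0.12" --pt "0 0 0 0.12" --pt "0 0 0 0.12" --pt "0 0 0 0.12" --pt "0 0 0 0.12" --pt "0 0 0 0.12" --pt "0 0 0 0.12" --pt "0 0 0 0.12" --pt "0 0 0 0.12" --pt "0 0 0 0.12" --pt "0 0 0 0"

```text
time: 4.23
position: [0.4659, -0.3344, 0.2226]
tool_rot: [0.973, 0.233, 0.0, 0.0]
ft_force: [0.4, 0.6, -0.4]
grip_width: 0.0871
grip_force: 0.0
```

Create st.py:
```python
# tool-axis shift to a world target: python3 st.py x y z yaw
import sys
from rig import robot
from h import *
np.set_printoptions(precision=4,suppress=True)
o=robot.get_obs(); r=R.from_quat(o["tool_rot"]); m=r.as_matrix(); a=np.arctan2(m[1,0],m[0,0])
print("t",o["time"],"p",o["position"],"yaw",a,"z",m[:,2],"ft",o["ft_force"],"grip",o["grip_width"],o["grip_force"],"q",o["q"])
if len(sys.argv)>4:
    t=np.array(list(map(float,sys.argv[1:5]))); print("tool shift",r.inv().apply(t[:3]-o["position"]),"turn",a-t[3])
```

```bash
python3 st.py 0.4675 -0.334 0.014 0.46
```

```text
t 4.2333 p [ 0.4659 -0.3344  0.2226] yaw 0.4697690222727671 z [ 0.0002 -0.0001 -1.    ] ft [ 0.3623  0.609  -0.3875] grip 0.08707742773262307 0.0 q [-0.8173  0.4578  1.5644  0.      1.1191  0.2837]
tool shift [0.0016 0.0003 0.2086] turn 0.009769022272767103
```

Request:
move_tool --pt "0.0016 0 0.026 0.01" --pt "0 0 0.026 0" --pt "0 0 0.026 0" --pt "0 0 0.026 0" --pt "0 0 0.026 0" --pt "0 0 0.026 0" --pt "0 0 0.026 0" --pt "0 0 0.026 0" --pt "0 0 0 0" --pt "0 0 0 0"

```text
time: 5.07
position: [0.4666, -0.3329, 0.0135]
tool_rot: [0.973, 0.23, -0.001, -0.001]
ft_force: [0.4, 0.2, 0.5]
grip_width: 0.0869
grip_force: 0.0
```

Request:
move_tool --pt "0 0 0 0" --pt "0 0 0 0" --pt "0 0 0 0" --pt "0 0 0 0" --pt "0 0 0 0" --pt "0 0 0 0" --pt "0 0 0 0" --pt "0 0 0 0" --pt "0 0 0 0" --pt "0 0 0 0" --pt "0 0 0 0" --pt "0 0 0 0" --aperture 0.01 --grip_n 50

```text
time: 6.07
position: [0.4674, -0.3337, 0.0145]
tool_rot: [0.973, 0.229, 0.0, 0.0]
ft_force: [-1.0, -0.8, -0.6]
grip_width: 0.0254
grip_force: 50.0
```

```bash
python3 st.py
```

```text
t 6.0667 p [ 0.4674 -0.3337  0.0145] yaw 0.4618487383485125 z [ 0.0001 -0.0002 -1.    ] ft [-0.9774 -0.8247 -0.6314] grip 0.02542255182223391 49.999927366152406 q [-0.8146  0.7676  1.7006 -0.      0.6731  0.2944]
```

Request:
move_tool --pt "0 0 -0.015 0" --pt "0 0 -0.025 0" --pt "0 0 -0.025 0" --pt "0 0 -0.025 0" --pt "0 0 -0.025 0" --pt "0 0 -0.025 0" --pt "0 0 0 0" --pt "0 0 0 0"

```text
time: 6.73
position: [0.4677, -0.334, 0.1556]
tool_rot: [0.973, 0.229, 0.001, 0.001]
ft_force: [0.4, -0.0, -2.2]
grip_width: 0.0257
grip_force: 50.0
```

Run:
```python
from rig import robot
from h import *
S=robot.camera("scene");T=robot.camera("top")
cv2.imwrite("pics/lift.png",np.hstack([cv2.resize(T["img"][180:330,400:533,::-1],(400,450),interpolation=2),cv2.resize(S["img"][80:230,180:313,::-1],(400,450),interpolation=2)]))
```

```text
(no output)
```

View pics/lift.png

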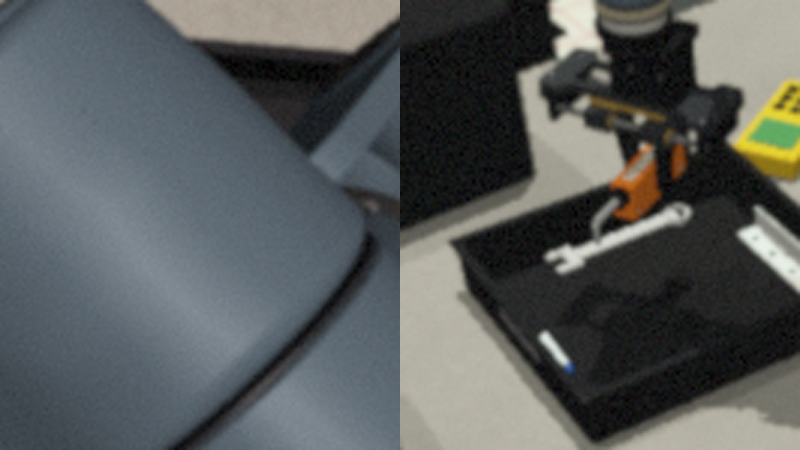

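The scene crop shows the gauge held level in the fingers, with its hook forward and clear. The other tote items are undisturbed, and the arm blocks the top view.

Run:
```python
from rig import robot
from h import *
np.set_printoptions(precision=4,suppress=True)
T=robot.camera("top");S=robot.camera("scene")
B=onplane(T,[(287,189.67),(302,188.18),(295.2,188.93),(283.6,189.9),(306.9,187.8)],.03);print(B)
A=onplane(T,[(282.65,178),(283.38,186),(305.87,178),(306.55,186)],.03); print("arm yaw",[np.arctan2(*(A[i]-A[i+1])[[1,0]]) for i in(0,2)])
d=B[0]-B[1];print("bar yaw",np.arctan2(-d[0],d[1]))
# switch front top edge in S & T: line fit of dark top edge
print("S switch top front corner / far corner",onplane(S,[(265,269),(394,378)],.05))
h=(180+213/3.007-.3,80+195/3-.3); print("hook bend",onplane(S,[h],.1556-.0095+.030))
```

```bash
python3 st.py 0.57 0.041 0.156 0.095
```

```text
[[0.6542 0.0699 0.03  ]
 [0.6583 0.0339 0.03  ]
 [0.6562 0.0502 0.03  ]
 [0.6535 0.078  0.03  ]
 [0.6594 0.0222 0.03  ]]
arm yaw [np.float64(0.10706956301579469), np.float64(0.09220911846288134)]
bar yaw 0.11416693859511491
S switch top front corner / far corner [[0.7091 0.0204 0.05  ]
 [0.6642 0.4496 0.05  ]]
hook bend [[ 0.5232 -0.3114  0.1761]]
t 6.9333 p [ 0.4663 -0.3326  0.1528] yaw 0.4617942599698152 z [-0.0028  0.0028 -1.    ] ft [-0.4619 -0.4917 -1.9618] grip 0.025299175338649442 49.99994312413037 q [-0.8146  0.5491  1.6301 -0.0001  0.9663  0.2945]
tool shift [ 0.2593 -0.2883 -0.0024] turn 0.3667942599698152
```

Request:
move_tool --pt "0 0 0 0.09" --pt "0 0 0 0.09" --pt "0 0 0 0.09" --pt "0 0 0 0.087" --pt "0.005 -0.013 0 0" --pt "0.01 -0.026 0 0" --pt "0.01 -0.026 0 0" --pt "0.01 -0.026 0 0" --pt "0.01 -0.026 0 0" --pt "0.01 -0.026 0 0" --pt "0.01 -0.026 0 0" --pt "0.01 -0.026 0 0" --pt "0.01 -0.026 0 0" --pt "0.01 -0.026 0 0" --pt "0.01 -0.026 0 0" --pt "0.01 -0.026 0 0" --pt "0.01 -0.026 0 0" --pt "0.01 -0.026 0 0" --pt "0.005 -0.012 0 0" --pt "0 0 0 0"

```text
time: 8.6
position: [0.568, 0.0455, 0.1537]
tool_rot: [0.998, 0.055, -0.001, -0.001]
ft_force: [-0.2, -1.1, -1.7]
grip_width: 0.0254
grip_force: 50.0
```

```bash
python3 st.py 0.57 0.041 0.08 0.105
```

Run:
```python
from rig import robot
from h import *
S=robot.camera("scene");T=robot.camera("top")
cv2.imwrite("pics/over.png",np.hstack([cv2.resize(T["img"][140:260,240:347,::-1],(400,450),interpolation=2),cv2.resize(S["img"][190:310,240:347,::-1],(400,450),interpolation=2)]))
```

```text
t 8.6 p [0.568  0.0455 0.1537] yaw 0.11058460924608352 z [-0.0015  0.0011 -1.    ] ft [-0.1811 -1.1341 -1.6905] grip 0.025424340252158426 50.00034271739423 q [-0.1165  0.5437  1.6386  0.0011  0.961   1.3431]
tool shift [0.0016 0.0048 0.0737] turn 0.005584609246083519
```

View pics/over.png

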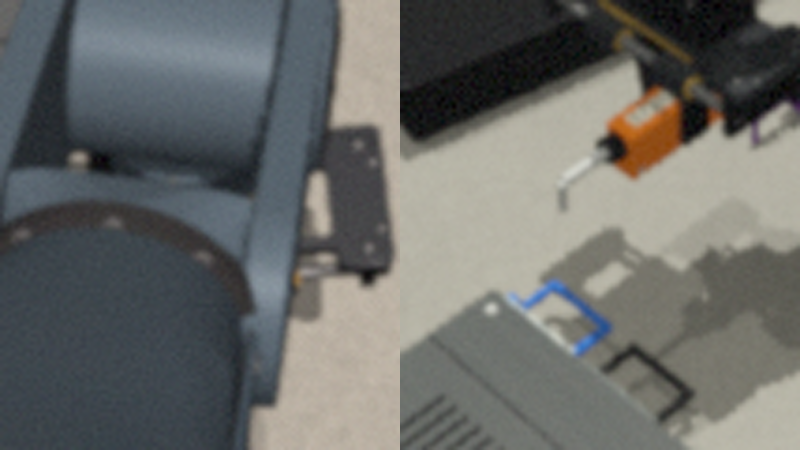

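The hook hangs free ahead of the gauge, with its bend at about (284,240) in the scene image. The blue handle below it runs from (281,267) to (295,277).

Run:
```python
from rig import robot
from h import *
np.set_printoptions(precision=4,suppress=True)
S=robot.camera("scene")
f=lambda x,y:(240+(x-400)/3.738-.37,190+y/3.75-.37)
print("bend",onplane(S,[f(565,186)],.172),"leg bottom",onplane(S,[f(563,208)],.145))
o=robot.get_obs();m=R.from_quat(o["tool_rot"]).as_matrix();print("pred",o["position"]+.103*m[:,0],o["position"])
# gauge axis line: white rod in S
g=S["img"][190:310,240:347]; hs=cv2.cvtColor(g,cv2.COLOR_RGB2HSV)
print("nose/rod start",onplane(S,[f(608,150)],.172))
```

```bash
python3 st.py 0.57 0.041 0.08 0.105
```

```text
bend [[0.6712 0.0627 0.172 ]] leg bottom [[0.6699 0.0562 0.145 ]]
pred [0.6702 0.0526 0.1538] [0.5678 0.0417 0.154 ]
nose/rod start [[0.6299 0.0537 0.172 ]]
t 8.75 p [0.5678 0.0417 0.154 ] yaw 0.10595023967373067 z [-0.0017 -0.0004 -1.    ] ft [ 0.0252  0.3335 -0.7547] grip 0.02572501691135113 49.999828208237886 q [-0.1225  0.5427  1.6395 -0.0008  0.961   1.3428]
tool shift [0.0023 0.001  0.074 ] turn 0.000950239673730674
```

Request:
move_tool --pt "0.0015 0.0015 0.018 0" --pt "0.0015 0.0015 0.02 0" --pt "0 0 0.02 0" --pt "0 0 0.018 0" --pt "0 0 0.016 0" --pt "0 0 0 0" --pt "0 0 0 0"

```text
time: 9.33
position: [0.5709, 0.0381, 0.0618]
tool_rot: [0.999, 0.052, -0.001, -0.0]
ft_force: [0.6, -0.2, -1.1]
grip_width: 0.0256
grip_force: 50.0
```

```bash
python3 st.py 0.571 0.0395 0.027 0.105
```

Run:
```python
from rig import robot
from h import *
S=robot.camera("scene")
cv2.imwrite("pics/near.png",cv2.resize(S["img"][220:300,250:350,::-1],(800,600),interpolation=2))
```

```text
t 9.3333 p [0.5709 0.0381 0.0618] yaw 0.1032020669781669 z [-0.0027  0.0002 -1.    ] ft [ 0.569  -0.1738 -1.0861] grip 0.02555392075630825 49.99979465268552 q [-0.1284  0.6871  1.6889 -0.0003  0.7683  1.3394]
tool shift [ 0.0003 -0.0013  0.0348] turn -0.0017979330218330924
```

View pics/near.png

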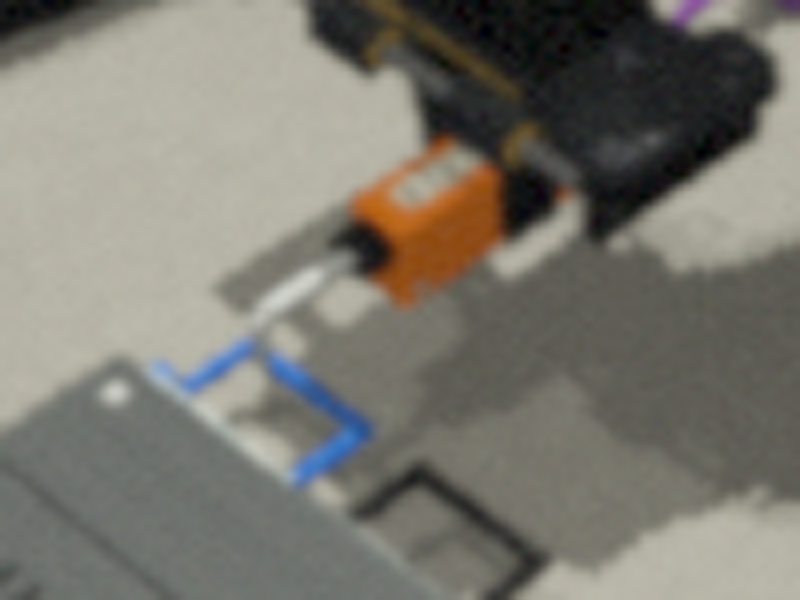

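The hook's tip is at about (282,266) in the scene image, which looks like the far corner of the blue bar, but it is still about 2 cm above it. I'll cast it at its own height.

Run:
```python
from rig import robot
from h import *
np.set_printoptions(precision=4,suppress=True)
S=robot.camera("scene")
f=lambda x,y:(250+x/8-.44,220+y/7.5-.44)
print("tip@z.0535",onplane(S,[f(260,350),f(255,338)],.0535),"bend",onplane(S,[f(255,315)],.080))
print("bar ends",onplane(S,[f(256,347),f(368,432)],.030),"arms at plate",onplane(S,[f(180,385),f(292,482)],.030))
p=np.array([.6735,.052]); 
K=lambda P:(lambda q:(q[0]/q[2]*S["fx"]+S["cx"],q[1]/q[2]*S["fy"]+S["cy"]))(R.from_quat(S["attitude"]).inv().apply(P-S["xyz"]))
o=robot.get_obs();m=R.from_quat(o["tool_rot"]).as_matrix();h=o["position"]+.103*m[:,0]
for z in(.0535,.0765,.0845):
    u=K(np.array([h[0],h[1],z]));print("expected leg px in crop",z,(u[0]-250)*8,(u[1]-220)*7.5)
```

```text
tip@z.0535 [[0.6703 0.043  0.0535]
 [0.6684 0.0375 0.0535]] bend [[0.6745 0.0486 0.08  ]]
bar ends [[0.6599 0.0238 0.03  ]
 [0.6539 0.0787 0.03  ]] arms at plate [[0.6899 0.0225 0.03  ]
 [0.6865 0.0812 0.03  ]]
expected leg px in crop 0.0535 256.00401334918934 363.3695363621531
expected leg px in crop 0.0765 251.9994133611931 319.8719567082172
expected leg px in crop 0.0845 250.58092463154526 304.4644686467358
```

Request:
move_tool --pt "0.001 -0.002 0.01 0" --pt "0 0 0.01 0" --pt "0 0 0.01 0" --pt "0 0 0.005 0" --pt "0 0 0 0" --pt "0 0 0 0"

```text
time: 9.93
position: [0.5722, 0.0416, 0.0268]
tool_rot: [0.999, 0.052, -0.001, -0.0]
ft_force: [0.3, -0.2, -1.1]
grip_width: 0.026
grip_force: 50.0
```

```bash
python3 st.py 0.571 0.0395 0.027 0.105
```

Run:
```python
from rig import robot
from h import *
S=robot.camera("scene")
cv2.imwrite("pics/down.png",cv2.resize(S["img"][220:300,250:350,::-1],(800,600),interpolation=2))
```

```text
t 9.9333 p [0.5722 0.0416 0.0268] yaw 0.10499434409866236 z [-0.0014  0.0001 -1.    ] ft [ 0.3021 -0.1683 -1.1089] grip 0.025987135446721855 49.999883053824306 q [-0.1221  0.7465  1.698  -0.      0.6986  1.3438]
tool shift [-0.0014  0.002  -0.0002] turn -5.655901337636715e-06
```

View pics/down.png

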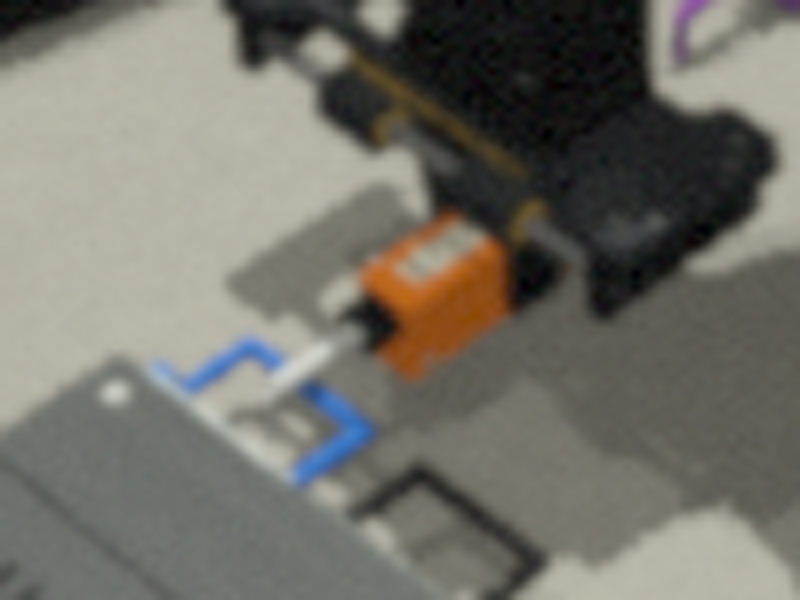

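The hook is down behind the blue bar: the rod crosses the bar near crop (310,375) and the contact force is negligible. Next I'll pull out in stages and watch the force.

Request:
move_tool --pt "-0.003 0 0 0" --pt "-0.003 0 0 0" --pt "-0.003 0 0 0" --pt "-0.003 0 0 0" --pt "-0.003 0 0 0" --pt "-0.003 0 0 0" --pt "0 0 0 0" --pt "0 0 0 0" --pt "0 0 0 0"

```text
time: 10.73
position: [0.5566, 0.0392, 0.0281]
tool_rot: [0.999, 0.052, 0.002, 0.0]
ft_force: [4.6, 0.3, -1.5]
grip_width: 0.0256
grip_force: 50.0
```

```bash
python3 st.py
```

```text
t 10.7333 p [0.5566 0.0392 0.0281] yaw 0.10437265610627894 z [ 0.004  -0.0005 -1.    ] ft [ 4.583   0.3171 -1.4732] grip 0.025611730921422108 50.003664465621114 q [-0.1299  0.7314  1.7426  0.      0.6636  1.3365]
```

Request:
move_tool --pt "-0.003 0 0 0" --pt "-0.003 0 0 0" --pt "-0.003 0 0 0" --pt "-0.003 0 0 0" --pt "0 0 0 0" --pt "0 0 0 0" --pt "0 0 0 0"

```text
time: 11.32
position: [0.5456, 0.038, 0.0281]
tool_rot: [0.999, 0.052, 0.003, 0.0]
ft_force: [6.8, -0.5, -2.0]
grip_width: 0.0256
grip_force: 50.0
```

```bash
python3 st.py
```

```text
t 11.3167 p [0.5456 0.038  0.0281] yaw 0.1043183928276119 z [ 0.0058 -0.0005 -1.    ] ft [ 6.7593 -0.5448 -2.0457] grip 0.025613689631763973 50.00217083841562 q [-0.135   0.7231  1.7726  0.0004  0.6401  1.3312]
```

Request:
move_tool --pt "-0.003 0 0 0" --pt "-0.003 0 0 0" --pt "-0.003 0 0 0" --pt "-0.003 0 0 0" --pt "-0.003 0 0 0" --pt "-0.003 0 0 0" --pt "0 0 0 0" --pt "0 0 0 0" --pt "0 0 0 0"

```text
time: 12.07
position: [0.5297, 0.0361, 0.0282]
tool_rot: [0.999, 0.052, 0.005, 0.001]
ft_force: [9.7, -0.1, -4.3]
grip_width: 0.0255
grip_force: 50.0
```

```bash
python3 st.py
```

Run:
```python
from rig import robot
from h import *
F=[];P=[]
for i in range(10):
    S=robot.camera("scene");o=robot.get_obs();F.append(o["ft_force"]);P.append(o["position"])
print(np.mean(F,0),np.std(F,0),np.mean(P,0))
cv2.imwrite("pics/pull.png",cv2.resize(S["img"][235:285,270:335,::-1],(780,600),interpolation=2))
```

```text
t 12.0667 p [0.5297 0.0361 0.0282] yaw 0.10458705109376437 z [ 0.0096 -0.0009 -1.    ] ft [ 9.6912 -0.0849 -4.279 ] grip 0.02553111522330068 49.999986067414284 q [-0.143   0.7113  1.8166  0.0009  0.604   1.3225]
[ 9.54182893  1.35794896 -3.85183602] [0.34178496 0.41362583 0.43996669] [0.52971376 0.03603946 0.02822795]
```

View pics/pull.png

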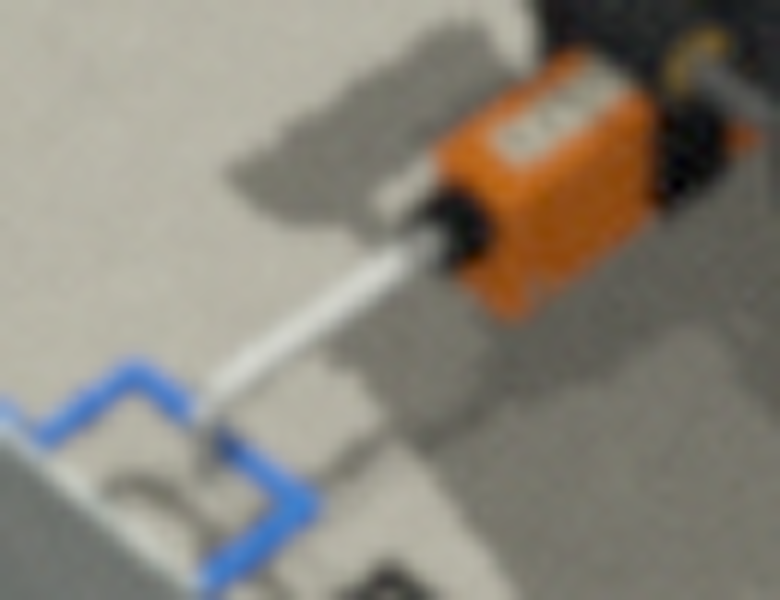

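The rod crosses the bar with no red showing at the mouth yet, at about (428,240) in the crop. The force of about 9.5 N puts the rod near 28 mm.

Request:
move_tool --pt "-0.003 0 0 0" --pt "-0.003 0 0 0" --pt "-0.003 0 0 0" --pt "-0.002 0 0 0" --pt "0 0 0 0" --pt "0 0 0 0" --pt "0 0 0 0"

```text
time: 13.15
position: [0.52, 0.0348, 0.0283]
tool_rot: [0.999, 0.052, 0.006, 0.001]
ft_force: [11.5, 1.3, -5.6]
grip_width: 0.0255
grip_force: 50.0
```

```bash
python3 st.py
```

Run:
```python
from rig import robot
from h import *
F=[];P=[];I=[]
for i in range(10):
    S=robot.camera("scene");o=robot.get_obs();F.append(o["ft_force"]);P.append(o["position"]);I.append(S["img"].astype(float))
print(np.mean(F,0),np.mean(P,0))
S["img"]=np.mean(I,0).astype(np.uint8)
hs=cv2.cvtColor(S["img"],cv2.COLOR_RGB2HSV)
cv2.imwrite("pics/pull2.png",cv2.resize(S["img"][235:285,270:335,::-1],(780,600),interpolation=2))
```

```text
t 13.15 p [0.52   0.0348 0.0283] yaw 0.10469590102421526 z [ 0.012  -0.0012 -0.9999] ft [11.5213  1.3203 -5.6307] grip 0.025489556630630024 50.002071876078844 q [-0.1482  0.7045  1.8432  0.0011  0.5819  1.317 ]
[11.67414252  1.76043267 -5.12456688] [0.52002962 0.03480416 0.02831203]
```

View pics/pull2.png

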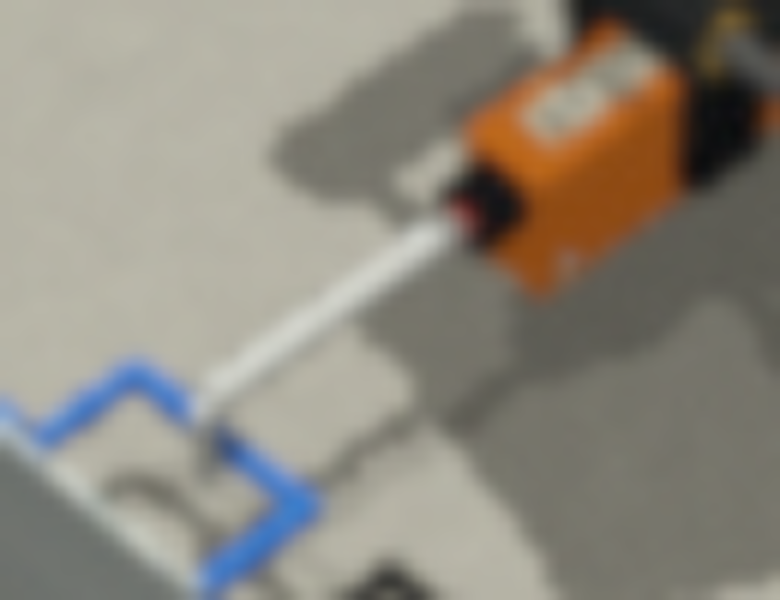

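The red band is just appearing at the mouth, at about (462,212) in the crop, and force and image agree on 38–40 mm. I'll nudge 1 mm further, let it settle and hand in if it stays steady.

Request:
move_tool --pt "-0.001 0 0 0" --pt "0 0 0 0" --pt "0 0 0 0" --pt "0 0 0 0" --pt "0 0 0 0" --pt "0 0 0 0" --pt "0 0 0 0" --pt "0 0 0 0"

```text
time: 14.32
position: [0.5191, 0.0347, 0.0283]
tool_rot: [0.999, 0.052, 0.006, 0.001]
ft_force: [12.1, 1.3, -5.9]
grip_width: 0.0258
grip_force: 50.0
```

Run:
```python
from rig import robot
from h import *
F=[];P=[]
for i in range(12):
    S=robot.camera("scene");o=robot.get_obs();F.append(o["ft_force"]);P.append(o["position"])
F=np.mean(F,0);v=np.ptp(P,0);print(F,v,o["position"],o["grip_force"])
r=blob(S,(0,110,70),(4,255,255),(300,245,316,260))|blob(S,(168,90,60),(179,255,255),(300,245,316,260)); print("red px",np.argwhere(r>0)[:,::-1].tolist())
if 10.8<F[0]<12.9 and v.max()<.004: print(robot.hand_in())
```

```text
[11.96409972  1.79129154 -5.10833498] [5.38828458e-05 4.61024096e-05 2.82419942e-05] [0.5191616  0.03469783 0.02831828] 50.00208266079426
red px [[308, 251], [309, 251], [308, 252], [309, 252], [309, 253], [310, 253]]
the job is handed in; nothing more can be done
None
```

I handed the job in with the gauge held steady at a pull of about 12 N, its hook on the blue handle and the red mark at the mouth; no verdict came back.

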